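# Probe the three phase heads in order

### The arm

A 6-joint arm with a two-finger parallel gripper is mounted at the origin on the work surface. World frame = base frame: x ahead of the robot, y to its left, z up, the work surface at z = 0. Lengths are in m, angles in rad, forces in N, time in s.
With the tool pointing down it reaches from about 0.375 to 0.975 m from the base axis. Payload 3.8 kg.
Tool frame: the origin (TCP) lies at the very end of the fingers, on their centre line; the grasp point (between the pads) lies 19 mm behind it; z points along the fingers, y is the line along which they close (so a half turn about z gives the same grasp; the last joint's range is limited). The gripper opens to 85 mm and grips with 20 to 120 N. Pads are 22 mm wide; open, the fingers measure 114 mm over their backs; the gripper's body (76 mm by 85 mm) begins 54 mm behind the grasp point. The pads swing forward as they close: fully open they stand 13 mm farther back than shut.
Start: joints at [-1.332, 0.264, 1.604, -0, 1.274, -0.037], TCP at [0.184, -0.649, 0.231] pointing down, gripper open.
Joint ranges: [-2.63, 2.63], [-0.94, 2.18], [0.31, 2.57], [-1.31, 4.45], [0, 2.66], [-2.55, 2.55]. Speed limits (rad/s): [2.57, 2.57, 3.14, 3.14, 3.14, 3.14].

### API

Orientations are given as a 3x3 rotation matrix whose columns are the frame's x, y, z axes.
In Python, from workcell import sensors, optics, job gives the robot as it stands. The module is installed in compiled form; this text tells all that it offers.
- The arm moves only by the shell command python3 -m creep 'ROWS' [FORCE]. ROWS is JSON, one flat list of numbers, 7 for each row, row after row: the shift along the tool's x, y, z as a fraction of full scale, then the turn, a rotation vector about the tool's x, y, z as a fraction of full scale, then the opening, from 0 (shut) to 1 (fully open). A call has 1 to 10 rows; each row shifts and turns the commanded pose from where the row before left it, along the tool's axes as they then stand; what a row does not reach is not made up. Full scale, the value 1, is 0.05 m for a shift and 0.15 rad for a turn. A row lasts 1/8 s, in which the tool goes at most 62.5 mm and 10.7 degrees, less where a joint would pass 70% of its speed; a pose out of reach is approached as far as the arm can. A call with a number of a shift or a turn outside -1 to 1 is refused whole. A call with a gripper value outside its range is refused whole. The fingers move at their own pace and stop on an object; FORCE is the grip in N (left out, the last holds). Time passes only in rows, so rows that do not move let the fingers close. It gives the time, the measured TCP pose, the force, the opening and the grip force at its end, in the units of the state.
- sensors.sense(): the state, without advancing time (a new reading comes with each control period).
- optics.snapshot(name): name is "scene" or "top" or "wrist"; returns the picture (384x512x3 uint8, red, green, blue); there is no depth.
- optics.get_calibration(name): a dict with "fx", "fy", "cx", "cy" (pixels), "k1" (the pictures are not rectified: a ray, as slopes to the right and down, at radius r is drawn at 1 + k1 r^2 times it, then the intrinsics apply), "rvec" (rotation vector, rad) and "tvec" (3), from world to camera coordinates, as OpenCV has them. Camera axes: x right, y down, z forward; pixel columns grow to the right and rows downward; lengths in m; the calibration is good to about 2 mm. A picture is of the moment at which its call begins: read the wrist's pose just before it. get_calibration takes no time and is no camera call; for the wrist camera it gives the pose at the moment of the call.
- job.close_job(): hands the job in; it is judged then, once.
The state is a dict: "time_s": time; "q": joint angles; "qd": joint speeds; "effort": joint torques, N m; "eef_pos": TCP position; "tool_rot": TCP orientation; "wrist_force": force on the tool from outside, world axes, zero at the start; "torque": the same for the moment, N m; "width": opening from 0.0 (shut) to 1.0 (fully open); "grasp_force": force on a finger pad.
Only numpy, scipy, OpenCV 4.12 (cv2) and the standard library are available. Lean on these libraries where they do the work, as an engineer would, in place of code of your own. Each camera call takes 0.05 s, during which the arm holds its last target. There are 200 camera calls.

### The job

Take the yellow test probe out of its stand and, with its tip, slide the red switch in the recessed slot of the grey tester away from the open part of the slot, all the way to the other end. Then, with the probe held square to each sloping face, press its tip onto the brass spring contact of the red head, then the yellow head, then the blue head, pushing each contact in a few millimetres for about half a second. Put the probe back in its stand, upright with its collar resting on the rim, and leave everything else on the desk undisturbed and the switch where you slid it; the fingers themselves must not touch the heads or the tester.

Things in the scene. Friction and masses are not known exactly. Their poses are not given: they have to be found in the camera images.
- probe_grip (a point): Loose test probe, 155 mm long, 0.12 kg, tip down in its stand: steel pin 74 mm long, black collar 48 x 48 x 6 mm, then yellow square handle 26 x 26 x 75 mm with flat sides. This point: on the axis in the handle, 122 mm above the tip, 42 mm above the collar, 33 mm below the handle's top. z runs from tip to handle top (up in the stand); x and y are square to the handle's sides.
- probe_tip (a point): The rounded end of the probe's straight steel pin (8 mm in diameter), on its axis; same axes as probe_grip.
- probe_collar (a point): Centre of the underside of the probe's collar, 74 mm above the tip along the probe; it rests on the stand's rim.
- stand_top (a point): Fixed blue steel stand, a square tube 46 x 46 mm outside with a 34 x 34 mm opening, 90 mm tall on an 80 x 80 mm foot. This point is the centre of the opening at the height of the rim; z up, x and y along the tube's sides.
- tester: Fixed grey tester box, 110 mm (x) by 140 mm (y), 60 mm tall; origin under its centre, on the desk. In its top there is a straight slot 18 mm wide (x), 56 mm long (y) and 14 mm deep, centred on the box.
- switch_top (a point): Centre of the top of the red slide switch, flush with the tester's top (60 mm above the desk); moves with the switch. 16 mm wide (x), 12 mm long (y), fills the slot's depth. Axes as the tester's; it slides to +y. At joint 0 its centre is 2 mm to +y of the slot's centre, leaving 24 mm of open slot on its -y side, where a tip can go in and push it to +y.
- switch (a joint): Slide of the switch in m: 0 to 0.004 at the start (off), 0.020 fully over at the +y end of the slot. Moves against about 1 N of friction and stays where it is left.
- head_red: Fixed terminal head with a red sloping face: foot 96 mm (x) by 70 mm (y), 89 mm tall overall; origin under the centre of its foot, on the desk. The face is 80 x 64 mm, and its normal leans 35 degrees from vertical towards the head's own -x. That side is turned towards the right of the desk (-y), give or take 26 degrees.
- head_yellow: The same head with a yellow face.
- head_blue: The same head with a blue face.
- pad_red_top (a point): Centre of the flat top of the red head's brass spring contact, a disc 24 mm in diameter standing 14 mm out of the face when free, about 78 mm above the desk. Moves with the contact. z is the outward normal of the sloping face (35 degrees from vertical); y is level; the contact is pressed in along -z.
- pad_yellow_top (a point): The same point on the yellow head.
- pad_blue_top (a point): The same point on the blue head.
- pad_red (a joint): How far the red head's contact is pressed in, m: 0 free, 0.010 fully in; a spring of about 1 N at the start and 5 N fully in returns it.
- pad_yellow (a joint): The same for the yellow head.
- pad_blue (a joint): The same for the blue head.
- cup: Bystander: loose orange plastic cup, 68 mm across, 85 mm tall; origin under its centre. Leave alone.
- die_a: Bystander: loose wooden die, 30 mm cube; origin under its centre. Leave alone.
- die_b: Bystander: the other wooden die, 30 mm. Leave alone.
- screwdriver: Bystander: loose screwdriver with a green handle, 190 mm long, lying on the desk. Leave alone.
- abacus: Bystander: loose blue plastic abacus, 170 x 220 x 22 mm, lying flat at the back; origin under its centre. Leave alone. Behind the task area there are also a flat fixed plywood clipboard (back right) and a fixed steel cabinet 220 mm tall (back left).
Not all that is in view belongs to the job. Of the things that look like the part that bears probe_grip, the largest one is meant.

How it is judged:
By the outcome, as a careful person would: the job done as asked, in the order asked, and still so for the second after the job is handed in, with the robot touching nothing.
It also fails if it takes over 72 s, if anything falls off the work surface, if the arm or the gripper's body presses on something with over 40 N, if the wrist force passes 120 N, or if a joint passes its speed limit or range.

## Working session

There is one attempt and no reset: what is moved stays moved. The work goes in short steps, Python scripts to look and compute and a shell command to move; the robot and the scene stay as the last step left them, time stands still between calls to the robot, and variables do not carry over. Pictures are saved under pics/ and viewed, at most 10 in all, crops included, and the job is handed in when it is done.

```bash
mkdir -p pics; cat > h.py <<'E'
import numpy as np, cv2
from workcell import sensors, optics, job
def cal(n):
    c=optics.get_calibration(n); R=cv2.Rodrigues(np.array(c["rvec"],float))[0]; t=np.array(c["tvec"],float).ravel()
    return c,R,t
def ray(n,u,v,C=None):
    c,R,t=C or cal(n)
    xd=np.array([(u-c["cx"])/c["fx"],(v-c["cy"])/c["fy"]]); x=xd.copy()
    for _ in range(20): x=xd/(1+c["k1"]*(x@x))
    d=R.T@np.array([x[0],x[1],1]); return -R.T@t,d/np.linalg.norm(d)
def onz(n,u,v,z,C=None):
    o,d=ray(n,u,v,C); return o+d*(z-o[2])/d[2]
def proj(n,P,C=None):
    c,R,t=C or cal(n); p=R@np.asarray(P,float)+t; x=p[:2]/p[2]; x=x*(1+c["k1"]*(x@x))
    return np.array([c["fx"]*x[0]+c["cx"],c["fy"]*x[1]+c["cy"]])
def tri(rs):
    A=np.zeros((3,3));b=np.zeros(3)
    for o,d in rs:
        M=np.eye(3)-np.outer(d,d);A+=M;b+=M@o
    return np.linalg.solve(A,b)
def snap(n,f=None):
    im=optics.snapshot(n)
    if f: cv2.imwrite("pics/"+f,im[...,::-1])
    return im
E
python3 - <<'E'
from h import *
np.set_printoptions(precision=4,suppress=True)
a=snap("scene","s0.png");b=snap("top","t0.png")
cv2.imwrite("pics/st.png",cv2.resize(np.vstack([a,b]),None,fx=.78,fy=.78)[...,::-1])
for n in("scene","top"):
    c,R,t=cal(n);print(n,c["fx"],c["k1"],-R.T@t,R[2])
s=sensors.sense();print(s)
E
```

```text
scene 388.33700884534886 -0.08495778763063552 [ 1.0587 -0.1602  0.8953] [-0.5102  0.1584 -0.8453]
top 406.8111547500397 -0.003459902791143614 [0.5073 0.0029 1.1002] [ 0.0668  0.0061 -0.9977]
{'time_s': 0.1, 'q': array([-1.3319,  0.2647,  1.6053, -0.    ,  1.2737, -0.0369]), 'qd': array([-0.0014, -0.003 , -0.0036,  0.0019,  0.0006,  0.0007]), 'effort': array([ -0.0002, -51.6708, -36.8591,  -0.0002,   0.0063,   0.    ]), 'eef_pos': array([ 0.1836, -0.6488,  0.2301]), 'tool_rot': array([[ 0.9622,  0.2723, -0.0005],
       [ 0.2723, -0.9622,  0.002 ],
       [ 0.0001, -0.002 , -1.    ]]), 'wrist_force': array([-0.3132, -1.0208,  0.4319]), 'torque': array([ 0.0166,  0.0051, -0.0053]), 'grasp_force': 0.0, 'width': 1.000918867036287}
```

View pics/s0.png

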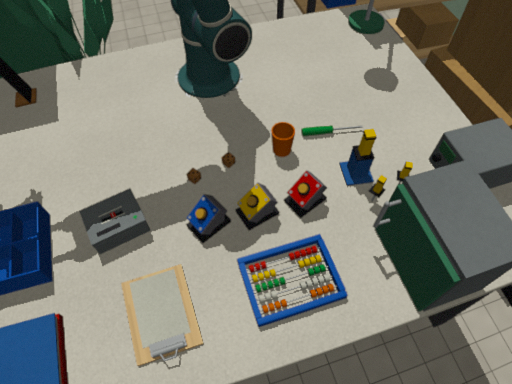

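View pics/t0.png

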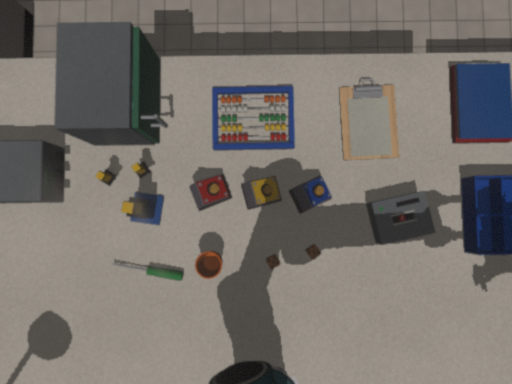

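Scene view: there are three yellow-topped things. One is in the blue stand at scene (368,143) / top (128,208); two smaller ones are at scene (379,184) and (404,170) / top (107,177) and (141,169). The one in the blue stand is the largest and the only one in a stand, so it fits. Heads are at scene blue (205,215), yellow (255,203) and red (305,190), with the tester at (115,220). I'll confirm in one enlarged crop while measuring.

```bash
python3 - <<'E'
from h import *
np.set_printoptions(precision=4,suppress=True)
a=cv2.imread("pics/s0.png");b=cv2.imread("pics/t0.png")
r=lambda i,w,h:cv2.resize(i,(w,h),interpolation=cv2.INTER_CUBIC)
A=r(a[115:215,330:430],300,300);B=r(b[155:230,90:165],300,300)
D=r(b[150:250,180:380][:, :],600,300)[:, :600]
T=r(b[180:250,360:440],200,175);T2=r(a[180:255,70:160],200,167)
cv=np.zeros((600,800,3),np.uint8);cv[:300,:300]=A;cv[:300,300:600]=B;cv[300:,:600]=D;cv[:175,600:]=T;cv[180:347,600:]=T2
cv2.imwrite("pics/crop.png",cv)
def blobs(im,lo,hi,mn=15):
    h=cv2.cvtColor(im,cv2.COLOR_BGR2HSV);m=cv2.inRange(h,lo,hi)
    n,l,s,c=cv2.connectedComponentsWithStats(m)
    return [(c[i].round(1),s[i]) for i in range(1,n) if s[i][4]>=mn]
for nm,im in(("scene",a),("top",b)):
    for k,lo,hi in(("yellow",(20,150,70),(32,255,255)),("red",(0,170,90),(6,255,255)),("brass/or",(10,130,90),(22,255,255))):
        print(nm,k,[(c.tolist(),s.tolist()) for c,s in blobs(im,lo,hi)])
E
```

```text
scene yellow [([369.7, 133.2], [364, 129, 12, 9, 90]), ([365.2, 146.5], [358, 136, 16, 20, 189]), ([405.7, 169.6], [400, 162, 13, 17, 114]), ([379.3, 183.9], [373, 175, 14, 18, 112]), ([302.8, 187.8], [298, 183, 10, 10, 76]), ([253.2, 201.3], [239, 184, 31, 36, 515]), ([200.1, 212.9], [196, 208, 9, 11, 68]), ([309.4, 260.9], [298, 255, 23, 13, 156]), ([263.6, 275.1], [252, 269, 24, 13, 143])]
scene red [([304.1, 189.2], [290, 174, 30, 33, 393]), ([302.6, 252.1], [289, 246, 28, 13, 156]), ([263.0, 264.2], [261, 261, 5, 7, 26]), ([257.1, 265.9], [255, 263, 5, 7, 27]), ([251.1, 267.7], [249, 265, 5, 7, 27])]
scene brass/or [([477.0, 88.8], [442, 59, 70, 67, 891]), ([282.4, 131.6], [271, 122, 24, 19, 236]), ([302.4, 187.6], [298, 183, 10, 10, 78]), ([250.7, 200.3], [247, 197, 8, 8, 52]), ([200.0, 212.9], [196, 208, 9, 11, 71]), ([321.8, 290.0], [310, 284, 24, 14, 163]), ([277.3, 304.5], [268, 299, 19, 12, 119]), ([264.8, 308.3], [262, 305, 6, 8, 37])]
top yellow [([228.4, 127.3], [227, 125, 4, 6, 17]), ([234.0, 127.5], [232, 125, 4, 6, 17]), ([272.0, 127.0], [271, 125, 3, 5, 15]), ([277.
[... 168 characters left out ...]
], [253, 179, 25, 24, 271]), ([126.9, 207.2], [122, 202, 10, 11, 89])]
top red [([221.9, 191.1], [220, 187, 5, 10, 23])]
top brass/or [([225.7, 99.6], [222, 97, 8, 6, 24]), ([266.4, 98.8], [265, 97, 4, 5, 16]), ([277.4, 98.4], [275, 96, 5, 6, 20]), ([233.9, 127.1], [232, 125, 5, 6, 19]), ([239.4, 127.2], [238, 125, 4, 6, 16]), ([280.1, 125.8], [276, 124, 10, 6, 27]), ([136.6, 167.9], [132, 164, 11, 9, 58]), ([100.3, 175.4], [96, 172, 9, 8, 47]), ([258.8, 190.3], [252, 179, 14, 25, 194]), ([214.0, 188.2], [210, 184, 9, 9, 68]), ([318.8, 190.3], [315, 186, 8, 9, 53]), ([127.3, 207.3], [122, 202, 11, 12, 110]), ([210.3, 258.4], [196, 251, 26, 27, 122]), ([199.9, 272.9], [196, 267, 10, 11, 16])]
```

View pics/crop.png

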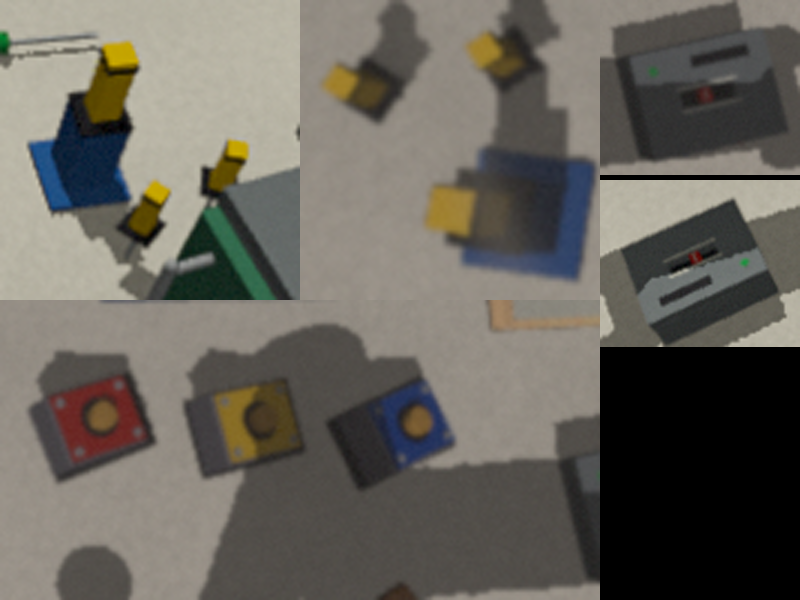

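The crop shows the probe in the blue stand with a much larger handle than the two loose-looking ones behind it, so it's confirmed. Now coarse positions.

```bash
python3 - <<'E'
from h import *
np.set_printoptions(precision=4,suppress=True)
T=cal("top");S=cal("scene")
def pr(n,s,t):
    P=tri([ray("scene",*s,S),ray("top",*t,T)]); print(n,P,"res px",proj("top",P,T)-t)
pr("handletop",(369.7,133.2),(126.9,207.2))
pr("red",(302.6,187.7),(214,188.2));pr("blue",(200.,212.9),(318.8,190.3))
pr("yel",(250.7,200.3),(90+180-0,0) if 0 else (180+262/3,150+118/3))
pr("small1",(407.5,164.5),(139-2,168));pr("small2",(382,178.5),(99.5,175))
pr("switch",(70+697/200*0+ (697-600)/200*90,180+(257-180)/167*75),(360+(706-600)/200*80,180+96/175*70))
b=cv2.imread("pics/t0.png");h=cv2.cvtColor(b,cv2.COLOR_BGR2HSV)
m=cv2.inRange(h,(100,130,60),(130,255,255));m2=m*0;m2[190:230,120:170]=m[190:230,120:170]
r=cv2.minAreaRect(cv2.findNonZero(m2));bx=cv2.boxPoints(r);print("foot",r,[onz("top",u,v,.008,T)[:2] for u,v in bx])
# bystanders / tester corners (crop coords)
for u,v in((625,55),(770,27),(787,132),(643,158)): print("tester corner",onz("top",360+(u-600)*.4,180+v*.4,.06,T))
# head face corners -> direction
for n,q in(("red",[(45,397),(128,372),(155,442),(72,462)]),("yel",[(213,395),(288,380),(302,450),(230,463)]),("blue",[(370,410),(428,382),(455,438),(400,470)])):
    print(n,[onz("top",180+u/3,150+(v-300)/3,.07,T)[:2] for u,v in q])
c,R,t=cal("wrist");s=sensors.sense();print("wrist cam in tool",s["tool_rot"].T@(-R.T@t-s["eef_pos"]),"axes",R@s["tool_rot"],c["fx"],c["cx"],c["cy"],c["k1"])
E
```

```text
handletop [0.5272 0.3036 0.1688] res px [0.2595 0.0972]
red [0.5747 0.114  0.0778] res px [0.0215 0.0072]
blue [ 0.5664 -0.1502  0.0756] res px [0.0831 0.0182]
yel [ 0.5702 -0.0212  0.0765] res px [0.3368 0.0933]
small1 [0.6338 0.3108 0.1703] res px [-12.7064  -6.9202]
small2 [0.6023 0.3734 0.0585] res px [14.7293  4.1969]
switch [ 0.4936 -0.3618  0.0577] res px [-0.9095 -0.1326]
foot ((157.58998107910156, 209.36996459960938), (4.666904926300049, 25.45584487915039), 8.130102157592773) [array([0.4914, 0.2844]), array([0.5589, 0.2751]), array([0.557 , 0.2626]), array([0.4895, 0.272 ])]
tester corner [ 0.536  -0.2823  0.06  ]
tester corner [ 0.5629 -0.4311  0.06  ]
tester corner [ 0.4559 -0.4442  0.06  ]
tester corner [ 0.4313 -0.2974  0.06  ]
red [array([0.5908, 0.1632]), array([0.6112, 0.0927]), array([0.5515, 0.0702]), array([0.5354, 0.1404])]
yel [array([0.5908, 0.0208]), array([ 0.6028, -0.0429]), array([ 0.5433, -0.0539]), array([0.5331, 0.007 ])]
blue [array([ 0.5765, -0.1119]), array([ 0.5997, -0.1614]), array([ 0.552 , -0.1831]), array([ 0.5255, -0.1361])]
wrist cam in tool [ 0.0841 -0.0005 -0.1428] axes [[ 0.0009  1.      0.0001]
 [-0.9453  0.0009 -0.3261]
 [-0.3261  0.0002  0.9453]] 270.4978834639333 256.1497888424436 190.03265595483583 -0.04581176626645377
```

```bash
cat >> h.py <<'E'
from scipy.spatial.transform import Rotation as Ro
np.set_printoptions(precision=4,suppress=True)
def down(yaw):
    c,s=np.cos(np.radians(yaw)),np.sin(np.radians(yaw)); return np.array([[c,s,0],[s,-c,0],[0,0,-1.]])
def plan(P,R,N,off=0.,P0=None,R0=None):
    "one row, to be repeated N times, taking the point off m ahead of TCP to P with orientation R"
    s=sensors.sense(); p0=s["eef_pos"] if P0 is None else P0; R0=s["tool_rot"] if R0 is None else R0
    P=np.asarray(P,float)-R[:,2]*off
    Rr=Ro.from_matrix(R0.T@R); w=Rr.as_rotvec()/N; Ri=Ro.from_rotvec(w).as_matrix()
    M=sum(np.linalg.matrix_power(Ri,k) for k in range(N))
    sh=np.linalg.solve(M,R0.T@(P-p0))
    print(N,"x",(sh/.05).round(3),(w/.15).round(3),"goal tcp",P)
def st():
    s=sensors.sense();R=s["tool_rot"];print("t",s["time_s"],"tcp",s["eef_pos"],"x",R[:,0],"z",R[:,2],"F",s["wrist_force"],"w",s["width"],"g",s["grasp_force"],"q",s["q"])
E
python3 - <<'E'
from h import *
plan([.497,-.364,.23],down(90),10)
T=cal("top")
for z in (.06,.09,.12): print(z,onz("top",137,168,z,T),onz("top",99.5,175,z,T))
E
```

```text
10 x [0.902 0.109 0.   ] [-0.001 -0.001 -0.863] goal tcp [ 0.497 -0.364  0.23 ]
0.06 [0.6304 0.3143 0.06  ] [0.6135 0.411  0.06  ]
0.09 [0.6269 0.3054 0.09  ] [0.6104 0.3993 0.09  ]
0.12 [0.6233 0.2964 0.12  ] [0.6073 0.3875 0.12  ]
```

```bash
python3 -m creep '[0.9,0.11,0,0,0,-0.86,1, 0.9,0.11,0,0,0,-0.86,1, 0.9,0.11,0,0,0,-0.86,1, 0.9,0.11,0,0,0,-0.86,1, 0.9,0.11,0,0,0,-0.86,1, 0.9,0.11,0,0,0,-0.86,1, 0.9,0.11,0,0,0,-0.86,1, 0.9,0.11,0,0,0,-0.86,1, 0.9,0.11,0,0,0,-0.86,1, 0.9,0.11,0,0,0,-0.86,1]' 40
python3 -m creep '[0,0,0,0,0,0,1,0,0,0,0,0,0,1]' >/dev/null
python3 - <<'E'
from h import *
st(); C=cal("wrist"); im=snap("wrist","w1.png")
import pickle; pickle.dump(C,open("w1.pkl","wb"))
E
```

```text
time_s: 1.35
eef_pos: [0.498, -0.3644, 0.2305]
tool_rot: [[0.0, 1.0, -0.001], [1.0, -0.0, 0.001], [0.001, -0.001, -1.0]]
wrist_force: [-1.0, 0.8, 0.6]
width: 1.003
grasp_force: 0.0
t 1.6 tcp [ 0.4975 -0.3662  0.2311] x [ 0.0052  1.     -0.0004] z [-0.0005 -0.0004 -1.    ] F [-0.4383 -0.5023  0.1007] w 0.999850247860511 g 0.0 q [-0.6745  0.1569  1.7326 -0.0006  1.2522 -0.6691]
```

View pics/w1.png

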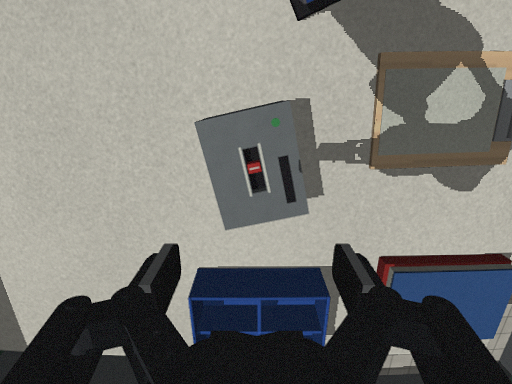

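The picture (up = +y) shows the tester with its slot at about (255,170) between white lines, the red switch at (254,168), and a dark decoy recess at (287,180). Next, fine measurement.

```bash
python3 - <<'E'
from h import *
import pickle; C=pickle.load(open("w1.pkl","rb"))
im=cv2.imread("pics/w1.png");h=cv2.cvtColor(im,cv2.COLOR_BGR2HSV)
W=lambda u,v,z=.06:onz("wrist",u,v,z,C)
red=cv2.inRange(h,(0,120,60),(8,255,255))|cv2.inRange(h,(172,120,60),(180,255,255));k=red*0;k[130:210,225:272]=red[130:210,225:272]
rr=cv2.minAreaRect(cv2.findNonZero(k));print("red",rr,W(*rr[0]))
g=cv2.cvtColor(im,cv2.COLOR_BGR2GRAY)
d=((g<55)|(k>0)).astype(np.uint8);z=d*0;z[140:205,238:274]=d[140:205,238:274]
n,l,s,c=cv2.connectedComponentsWithStats(z);i=1+s[1:,4].argmax();r=cv2.minAreaRect(cv2.findNonZero((l==i).astype(np.uint8)))
b=cv2.boxPoints(r);print("slot",r,s[i]);P=np.array([W(*q)[:2] for q in b]);print(P,"sides",np.linalg.norm(P-np.roll(P,-1,0),axis=1),"ctr",P.mean(0))
# white lines
w=(g>165).astype(np.uint8);z=w*0;z[138:205,232:276]=w[138:205,232:276]
n,l,s,c=cv2.connectedComponentsWithStats(z)
for i in range(1,n):
    if s[i,4]>20:
        q=cv2.minAreaRect(cv2.findNonZero((l==i).astype(np.uint8)));print("line",q,W(*q[0]))
# tester outline corners
for u,v in((196,122),(288,101),(308,213),(226,229)):print(W(u,v))
cv2.imwrite("pics/w1c.png",cv2.resize(im[130:212,215:315],None,fx=6,fy=6,interpolation=cv2.INTER_CUBIC))
E
```

```text
red ((253.79412841796875, 167.17648315429688), (10.914102554321289, 13.581995010375977), 75.96376037597656) [ 0.4945 -0.3611  0.06  ]
slot ((254.17649841308594, 169.29412841796875), (44.47074890136719, 14.534341812133789), 77.47119140625) [243 147  23  46 609]
[[ 0.4812 -0.3393]
 [ 0.4978 -0.3357]
 [ 0.5094 -0.3892]
 [ 0.492  -0.3932]] sides [0.017  0.0547 0.0179 0.055 ] ctr [ 0.4951 -0.3644]
line ((263.739013671875, 167.4487762451172), (48.261531829833984, 1.5365465879440308), 77.90524291992188) [ 0.5064 -0.3614  0.06  ]
line ((245.0, 171.50001525878906), (48.50354766845703, 1.5754436254501343), 76.4295654296875) [ 0.484  -0.3663  0.06  ]
[ 0.4293 -0.3079  0.06  ]
[ 0.533  -0.2857  0.06  ]
[ 0.5628 -0.4211  0.06  ]
[ 0.458  -0.4431  0.06  ]
```

View pics/w1c.png

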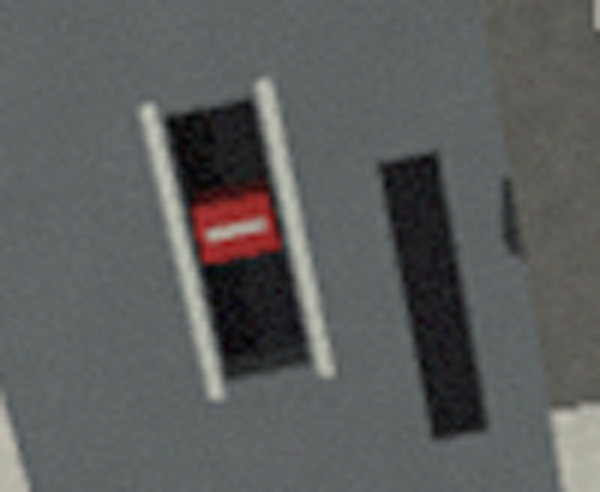

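Slot centre is about (0.495, -0.364) with its y axis 12.2° from world y; the sizes come out at 17–18 × 55 mm, as given. The switch sits at +3 mm, so the open part is on the world -y side and I push to +y. Next, over the heads.

```bash

python3 -m creep '[0.93,0.2,-0.2,0,0,0,1,0.93,0.2,-0.2,0,0,0,1,0.93,0.2,-0.2,0,0,0,1,0.93,0.2,-0.2,0,0,0,1,0.93,0.2,-0.2,0,0,0,1,0.93,0.2,-0.2,0,0,0,1,0.93,0.2,-0.2,0,0,0,1,0,0,0,0,0,0,1,0,0,0,0,0,0,1]'
python3 - <<'E'
from h import *
st(); C=cal("wrist"); im=snap("wrist","w2.png")
import pickle; pickle.dump(C,open("w2.pkl","wb"))
E
```

```text
time_s: 2.78
eef_pos: [0.5693, -0.0421, 0.301]
tool_rot: [[0.006, 1.0, -0.001], [1.0, -0.006, -0.001], [-0.001, -0.001, -1.0]]
wrist_force: [-0.3, 0.1, 1.2]
width: 1.0
grasp_force: 0.0
t 2.775 tcp [ 0.5693 -0.0421  0.301 ] x [ 0.006   1.     -0.0008] z [-0.0005 -0.0008 -1.    ] F [-0.3006  0.1163  1.2134] w 0.9997569894091975 g 0.0 q [-0.117   0.0313  1.7414 -0.0009  1.3694 -0.1107]
```

View pics/w2.png

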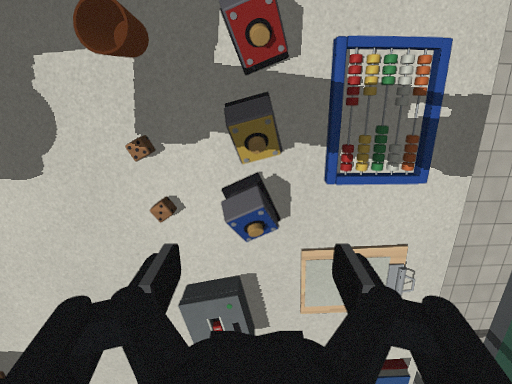

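Wrist view (up = +y): red face at (257,32), slightly cut off at the top, yellow at (257,148) and blue at (253,222), with pads at (260,34), (257,143) and (256,230). I'll stop once more halfway to the stand for the red one.

```bash

python3 -m creep '[0.95,0,0,0,0,0,1,0.95,0,0,0,0,0,1,0.95,0,0,0,0,0,1,0,0,0,0,0,0,1,0,0,0,0,0,0,1]' >/dev/null
python3 - <<'E'
from h import *
import pickle
st(); C3=cal("wrist"); snap("wrist","w3.png"); pickle.dump(C3,open("w3.pkl","wb"))
rng={"red":[((0,140,50),(7,255,255)),((173,140,50),(180,255,255))],"yellow":[((21,140,50),(32,255,255))],"blue":[((105,130,40),(125,255,255))]}
est={"red":(.5747,.114,.0778),"yellow":(.5702,-.0212,.0765),"blue":(.5664,-.1502,.0756)}
for f,k in(("t0","top"),("w2","wrist"),("w3","wrist")):
    C=cal("top") if k=="top" else pickle.load(open(f+".pkl","rb"))
    im=cv2.imread(f"pics/{f}.png");h=cv2.cvtColor(im,cv2.COLOR_BGR2HSV)
    for n,e in est.items():
        u,v=proj(k,e,C)
        if not(0<u<512 and 0<v<384): continue
        R=40 if k=="wrist" else 22
        m=sum(cv2.inRange(h,np.array(a),np.array(b)) for a,b in rng[n]);w=m*0
        y0,x0=max(0,int(v)-R),max(0,int(u)-R);w[y0:int(v)+R,x0:int(u)+R]=m[y0:int(v)+R,x0:int(u)+R]
        w=cv2.morphologyEx(w,cv2.MORPH_OPEN,np.ones((2,2)))
        nn,l,s,c=cv2.connectedComponentsWithStats(w);i=1+s[1:,4].argmax()
        hull=cv2.convexHull(cv2.findNonZero((l==i).astype(np.uint8)))
        q=cv2.approxPolyN(hull,4,ensure_convex=True).reshape(-1,2).astype(float)
        # assign: at mean height, lower edge = most -y pair
        g=np.array([onz(k,*p,.0665,C) for p in q]);o=np.argsort(g[:,1])
        def edge(ix,z):
            P=np.array([onz(k,*q[j],z,C) for j in ix]);return P[np.argsort(P[:,0])]
        L=edge(o[:2],.0436);U=edge(o[2:],.0894)
        dl,du=L[1]-L[0],U[1]-U[0];m=U.mean(0)-L.mean(0)
        n_l=np.degrees(np.arctan2(-m[0],m[1]))
        print(f,n,"box",s[i][:5],"len",np.hypot(*dl[:2]),np.hypot(*du[:2]),"slope",np.linalg.norm(m),"yaw L/U/mid",np.degrees([np.arctan2(dl[1],dl[0]),np.arctan2(du[1],du[0])]),n_l,"ctr",(U.mean(0)+L.mean(0))/2)
        # pad disc
        b=cv2.inRange(h,(8,90,60),(21,255,255));b2=b*0;r=16 if k=="wrist" else 9
        u,v=int(u),int(v);b2[max(0,v-r):v+r,u-r:u+r]=b[max(0,v-r):v+r,u-r:u+r]
        nn,l,s,c=cv2.connectedComponentsWithStats(b2)
        if nn>1:
            i=1+s[1:,4].argmax();print("    pad",c[i],s[i][:5],onz(k,*c[i],.078,C))
E
```

```text
t 3.45 tcp [0.5699 0.1    0.3008] x [ 0.0062  1.     -0.001 ] z [-0.0008 -0.001  -1.    ] F [ 0.3485  0.0848 -0.2749] w 1.002251254709338 g 0.0 q [ 0.1312  0.0469  1.7255 -0.0009  1.3701  0.1377]
t0 red box [200 178  27  25 325] len 0.05634678092440404 0.057155037867744264 slope 0.0746239872182312 yaw L/U/mid [21.3635 22.9751] 21.18278166092818 ctr [0.5718 0.1166 0.0665]
    pad [213.7708 188.1562] [209 183  11  11  96] [0.5749 0.1146 0.078 ]
t0 yellow box [254 180  18  24 196] len 0.07072992008249775 0.0514116906271334 slope 0.06021839568053975 yaw L/U/mid [-7.1051 13.3761] -9.972615943188163 ctr [ 0.565  -0.0073  0.0665]
    pad [268.8083 188.5492] [259 180  17  18 193] [ 0.5722 -0.024   0.078 ]
t0 blue box [309 180  20  24 198] len 0.05566174462505046 0.055536739563808064 slope 0.0694868343408152 yaw L/U/mid [26.513   9.1476] 23.878740454726824 ctr [ 0.5649 -0.1497  0.0665]
    pad [318.6    190.1867] [314 185  10  11  75] [ 0.5666 -0.1492  0.078 ]
w2 red box [ 227    0   60   66 2003] len 0.05807891169884116 0.05841805678763327 slope 0.07774908990573319 yaw L/U/mid [21.3851 23.13
[... 727 characters left out ...]
23 slope 0.0767921228836724 yaw L/U/mid [21.5024 21.3502] 20.211714613903407 ctr [0.5738 0.1183 0.0665]
    pad [259.0524 149.4315] [251 141  18  18 248] [0.5738 0.1166 0.078 ]
w3 yellow box [237 219  41  27 481] len 0.059126132707308515 0.05834721036187565 slope 0.07770687359191755 yaw L/U/mid [14.6882 13.9828] 15.053183894783743 ctr [ 0.5706 -0.018   0.0665]
    pad [256.35   236.8611] [249 230  17  14 180] [ 0.5695 -0.0174  0.078 ]
w3 blue box [238 290  38  19 260] len 0.03198896574182508 0.029219035388448278 slope 0.09629002865061143 yaw L/U/mid [-31.1286 -38.5871] -40.88521315682164 ctr [ 0.5634 -0.1486  0.0665]
    pad [254.8522 303.4087] [248 299  14  10 115] [ 0.5663 -0.1448  0.078 ]
```

```bash

python3 -m creep '[0.9,-0.17,0.15,0,0,0.18,0.8,0.9,-0.17,0.15,0,0,0.18,0.8,0.9,-0.17,0.15,0,0,0.18,0.8,0.9,-0.17,0.15,0,0,0.18,0.8,0.4,-0.17,0.15,0,0,0.18,0.8,0,0,0,0,0,0,0.8,0,0,0,0,0,0,0.8]' >/dev/null
python3 - <<'E'
from h import *
import pickle
st(); C=cal("wrist"); snap("wrist","w4.png"); pickle.dump(C,open("w4.pkl","wb"));print(proj("wrist",[.5272,.3036,.171],C))
E
```

```text
t 4.375 tcp [0.5387 0.3021 0.2639] x [ 0.1408  0.99   -0.0006] z [ 0.0003 -0.0007 -1.    ] F [ 0.62   -0.467  -0.1457] w 0.8006792837226591 g 0.0 q [ 0.4712  0.138   1.6935 -0.0008  1.3101  0.6126]
[243.8181 193.4574]
```

View pics/w4.png

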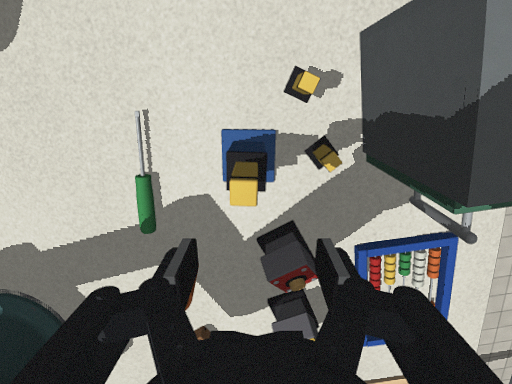

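The picture shows the probe's handle top at (243,192) and its collar at (247,168) on the blue foot (222–276, 130–183). The two small probes are at (305,83) and (325,152), clear to the far side.

```bash
python3 - <<'E'
from h import *
import pickle
C=pickle.load(open("w4.pkl","rb"));im=cv2.imread("pics/w4.png");h=cv2.cvtColor(im,cv2.COLOR_BGR2HSV)
def quad(m,z,n):
    k,l,s,c=cv2.connectedComponentsWithStats(m);i=1+s[1:,4].argmax()
    r=cv2.minAreaRect(cv2.findNonZero((l==i).astype(np.uint8)));P=np.array([onz("wrist",*q,z,C)[:2] for q in cv2.boxPoints(r)])
    e=np.roll(P,-1,0)-P;print(n,r,"ctr",P.mean(0),"sides",np.hypot(e[:,0],e[:,1]),"ang",np.degrees(np.arctan2(e[:,1],e[:,0]))%90)
win=np.zeros(im.shape[:2],np.uint8);win[155:220,215:275]=255
quad(cv2.inRange(h,(18,120,150),(35,255,255))&win,.171,"handle top")
win[:]=0;win[120:160,210:290]=255
m=cv2.inRange(h,(100,120,40),(125,255,255))&win
# far foot edge line: topmost blue px per column
xs=np.arange(228,272);ys=np.array([np.argmax(m[:,x]>0) for x in xs]);f=np.polyfit(xs,ys,1)
a=onz("wrist",228,np.polyval(f,228),.008,C);b=onz("wrist",271,np.polyval(f,271),.008,C);print("foot edge yaw",np.degrees(np.arctan2(b[1]-a[1],b[0]-a[0])),a,b)
ym=cv2.inRange(h,(100,120,40),(125,255,255));v=135;x=np.where(ym[v,215:285])[0]+215
l,r=onz("wrist",x.min(),v,.008,C),onz("wrist",x.max()+1,v,.008,C);print("foot row",l,r,np.linalg.norm(r-l))
E
```

```text
handle top ((243.0, 192.5), (25.0, 26.0), 90.0) ctr [0.5266 0.3044] sides [0.0237 0.0246 0.0245 0.0246] ang [81.913  81.9453 81.927  80.1364]
foot edge yaw -8.419989144480782 [0.5039 0.3466 0.008 ] [0.5656 0.3375 0.008 ]
foot row [0.4939 0.3405 0.008 ] [0.5705 0.3297 0.008 ] 0.07739793332971145
```

```bash
python3 - <<'E'
from h import *
plan([.5266,.3042,.20],down(81.9),3)
plan([.5266,.3042,.119],down(81.9),4,P0=np.array([.5266,.3042,.20]),R0=down(81.9))
E
```

```text
3 x [ 0.003 -0.083  0.428] [ 0.002  0.001 -0.001] goal tcp [0.5266 0.3042 0.2   ]
4 x [0.    0.    0.405] [0. 0. 0.] goal tcp [0.5266 0.3042 0.119 ]
```

```bash

python3 -m creep '[0,-0.083,0.428,0,0,0,0.8,0,-0.083,0.428,0,0,0,0.8,0,-0.083,0.428,0,0,0,0.8,0,0,0,0,0,0,0.8]'
python3 -m creep '[0,0,0.405,0,0,0,0.8,0,0,0.405,0,0,0,0.8,0,0,0.405,0,0,0,0.8,0,0,0.405,0,0,0,0.8,0,0,0,0,0,0,0.8]'
python3 -m creep '[0,0,0,0,0,0,0,0,0,0,0,0,0,0,0,0,0,0,0,0,0,0,0,0,0,0,0,0,0,0,0,0,0,0,0]' 70
```

```text
time_s: 4.92
eef_pos: [0.5248, 0.3035, 0.1979]
tool_rot: [[0.141, 0.99, -0.003], [0.99, -0.141, -0.002], [-0.002, -0.003, -1.0]]
wrist_force: [-0.1, 0.2, 0.4]
width: 0.799
grasp_force: 0.0
time_s: 5.55
eef_pos: [0.5238, 0.3045, 0.1154]
tool_rot: [[0.139, 0.99, -0.005], [0.99, -0.139, -0.003], [-0.003, -0.004, -1.0]]
wrist_force: [-0.3, -0.4, -0.2]
width: 0.803
grasp_force: 0.0
time_s: 6.18
eef_pos: [0.5265, 0.3059, 0.1199]
tool_rot: [[0.14, 0.99, 0.002], [0.99, -0.14, 0.001], [0.001, 0.002, -1.0]]
wrist_force: [0.7, -0.9, 5.0]
width: 0.293
grasp_force: 69.3
```

```bash

python3 -m creep '[0,0,-0.25,0,0,0,0,0,0,-0.5,0,0,0,0,0,0,-0.5,0,0,0,0,0,0,-0.5,0,0,0,0,0,0,-0.5,0,0,0,0,0,0,-0.5,0,0,0,0,0,0,-0.4,0,0,0,0,0,0,0,0,0,0,0,0,0,0,0,0,0,0]'
python3 - <<'E'
from h import *
import pickle
st();st(); s=sensors.sense();C=cal("wrist"); snap("wrist","w5.png"); pickle.dump(C,open("w5.pkl","wb"))
print(proj("wrist",s["eef_pos"]+s["tool_rot"][:,2]*.103,C))
a=snap("scene","s5.png")
im=np.hstack([cv2.imread("pics/w5.png")[100:384,100:400],cv2.resize(cv2.imread("pics/s5.png")[60:202,300:450],(300,284))]);cv2.imwrite("pics/w5v.png",im)
print("tip scene",proj("scene",s["eef_pos"]+s["tool_rot"][:,2]*.103))
E
```

```text
time_s: 7.3
eef_pos: [0.5251, 0.3052, 0.275]
tool_rot: [[0.14, 0.99, -0.002], [0.99, -0.14, -0.001], [-0.001, -0.001, -1.0]]
wrist_force: [0.2, 0.0, -1.5]
width: 0.301
grasp_force: 68.7
t 7.3 tcp [0.5251 0.3052 0.275 ] x [ 0.1396  0.9902 -0.001 ] z [-0.0016 -0.0008 -1.    ] F [ 0.1549  0.036  -1.4664] w 0.3008400032954004 g 68.66211891174316 q [ 0.4854  0.114   1.7002 -0.      1.3292  0.6254]
t 7.3 tcp [0.5251 0.3052 0.275 ] x [ 0.1396  0.9902 -0.001 ] z [-0.0016 -0.0008 -1.    ] F [ 0.1549  0.036  -1.4664] w 0.3008400032954004 g 68.66211891174316 q [ 0.4854  0.114   1.7002 -0.      1.3292  0.6254]
[256.3771 189.855 ]
tip scene [370.3565 131.5352]
```

View pics/w5v.png

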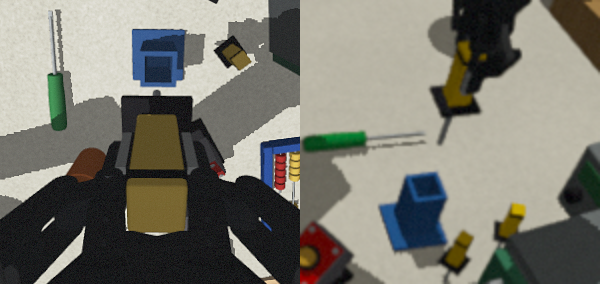

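Held square: the tip at scene (370.5,131) and wrist (257,193) agrees with the prediction to within about 3 px. On to the tester.

```bash
python3 - <<'E'
from h import *
import pickle
print("stand opening",onz("wrist",258,169.5,.09,pickle.load(open("w5.pkl","rb"))))
plan([.4983,-.3789,.275],down(90),15)
E
```

```text
stand opening [0.5268 0.3033 0.09  ]
15 x [-0.913  0.033 -0.   ] [-0.001  0.001 -0.062] goal tcp [ 0.4983 -0.3789  0.275 ]
```

```bash

python3 -m creep '[-0.5,0.033,0,0,0,-0.06,0,-0.91,0.033,0,0,0,-0.06,0,-0.91,0.033,0,0,0,-0.06,0,-0.91,0.033,0,0,0,-0.06,0,-0.91,0.033,0,0,0,-0.06,0,-0.91,0.033,0,0,0,-0.06,0,-0.91,0.033,0,0,0,-0.06,0,-0.91,0.033,0,0,0,-0.06,0]' >/dev/null
python3 -m creep '[-0.91,0.033,0,0,0,-0.06,0,-0.91,0.033,0,0,0,-0.06,0,-0.91,0.033,0,0,0,-0.06,0,-0.91,0.033,0,0,0,-0.06,0,-0.91,0.033,0,0,0,-0.06,0,-0.91,0.033,0,0,0,-0.06,0,-0.91,0.033,0,0,0,-0.06,0,-0.3,0,0,0,0,0,0,0,0,0,0,0,0,0,0,0,0,0,0,0,0]'
python3 - <<'E'
from h import *
st();plan([.4983,-.3789,.175],down(90),4);print(sensors.sense()["tool_rot"])
E
```

```text
time_s: 9.65
eef_pos: [0.5005, -0.3697, 0.2755]
tool_rot: [[0.004, 1.0, -0.001], [1.0, -0.004, 0.001], [0.001, -0.001, -1.0]]
wrist_force: [0.8, -0.0, -0.7]
width: 0.296
grasp_force: 68.7
t 9.65 tcp [ 0.5005 -0.3697  0.2755] x [0.0044 1.     0.0014] z [-0.0008  0.0014 -1.    ] F [ 0.7842 -0.0327 -0.6648] w 0.2961467924863471 g 68.65540266036987 q [-0.6766  0.1421  1.6677  0.0007  1.3333 -0.6724]
4 x [-0.046 -0.011  0.503] [-0.001 -0.002 -0.007] goal tcp [ 0.4983 -0.3789  0.175 ]
[[ 0.0044  1.     -0.0008]
 [ 1.     -0.0044  0.0014]
 [ 0.0014 -0.0008 -1.    ]]
```

```bash

python3 -m creep '[-0.046,-0.011,0.5,0,0,0,0,-0.046,-0.011,0.5,0,0,0,0,-0.046,-0.011,0.5,0,0,0,0,-0.046,-0.011,0.5,0,0,0,0,0,0,0,0,0,0,0]'
python3 -m creep '[0,0,0,0,0,0,0]' | head -2
python3 - <<'E'
from h import *
P=[]
for i in range(6):
    im=snap("scene" if i%2 else "wrist","a%d.png"%i); s=sensors.sense(); P.append(s["eef_pos"])
print(np.array(P),np.mean(P,0),s["tool_rot"][:,2])
m=np.mean(P,0);tip=m+s["tool_rot"][:,2]*.103
print("tip",tip,"wrist px",proj("wrist",tip),"scene px",proj("scene",tip))
d=np.array([-.2119,.9773]);print("slot coords y,x",(tip[:2]-[.4951,-.3642])@d,(tip[:2]-[.4951,-.3642])@[d[1],-d[0]])
w=cv2.imread("pics/a4.png");sc=cv2.imread("pics/a5.png")
u,v=proj("wrist",tip).astype(int);a,b=proj("scene",tip).astype(int)
r=lambda i,u,v,k:cv2.resize(i[v-k:v+k,u-k:u+k],(400,400),interpolation=cv2.INTER_CUBIC)
cv2.imwrite("pics/chk.png",np.hstack([r(w,u,v,50),r(sc,a,b,40)]))
E
```

```text
time_s: 10.28
eef_pos: [0.4971, -0.3776, 0.1736]
tool_rot: [[0.004, 1.0, -0.004], [1.0, -0.004, 0.004], [0.004, -0.004, -1.0]]
wrist_force: [0.0, -0.6, -0.4]
width: 0.303
grasp_force: 68.7
time_s: 10.4
eef_pos: [0.4991, -0.3797, 0.1773]
[[ 0.4994 -0.3802  0.1778]
 [ 0.4994 -0.3804  0.178 ]
 [ 0.4994 -0.3806  0.178 ]
 [ 0.4992 -0.3806  0.1778]
 [ 0.499  -0.3806  0.1775]
 [ 0.4989 -0.3806  0.1772]] [ 0.4992 -0.3805  0.1777] [ 0.0014 -0.0011 -1.    ]
tip [ 0.4993 -0.3806  0.0747] wrist px [256.6682 189.9851] scene px [103.3282 215.015 ]
slot coords y,x -0.01694418550354225 0.000673374808069054
```

View pics/chk.png

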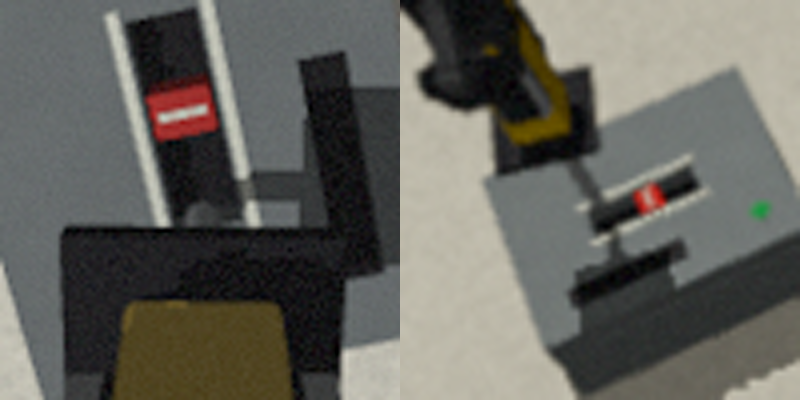

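Wrist and scene crops: the tip hovers over the open -y end of the slot (wrist crop (203,212)), between the white lines and behind the red switch. Lowering, then pushing.

```bash

python3 -m creep '[0.02,0,0.22,0,0,0,0,0,0,0.22,0,0,0,0,0,0,0,0,0,0,0,0,0,0,0,0,0,0]'
python3 - <<'E'
from h import *
s=sensors.sense();tip=s["eef_pos"]+s["tool_rot"][:,2]*.103
d=np.array([-.2119,.9773]);print(tip,"slot y,x",(tip[:2]-[.4951,-.3642])@d,(tip[:2]-[.4951,-.3642])@[d[1],-d[0]],s["wrist_force"],s["tool_rot"][:,0])
E
```

```text
time_s: 11.2
eef_pos: [0.4982, -0.3792, 0.1536]
tool_rot: [[0.005, 1.0, -0.001], [1.0, -0.005, 0.0], [0.0, -0.001, -1.0]]
wrist_force: [0.0, 0.0, -1.3]
width: 0.296
grasp_force: 68.7
[ 0.4982 -0.3791  0.0506] slot y,x -0.015254035679436449 -0.00015365154295696485 [ 0.0334  0.0232 -1.3015] [0.005  1.     0.0005]
```

```bash

python3 -m creep '[0.068,-0.015,0,0,0,0,0,0.068,-0.015,0,0,0,0,0,0.068,-0.015,0,0,0,0,0,0.068,-0.015,0,0,0,0,0,0.068,-0.015,0,0,0,0,0,0.068,-0.015,0,0,0,0,0,0.068,-0.015,0,0,0,0,0,0.068,-0.015,0,0,0,0,0,0,0,0,0,0,0,0,0,0,0,0,0,0,0]'
python3 - <<'E'
from h import *
P=[]
for i in range(5):
    snap("scene","b.png");s=sensors.sense();tip=s["eef_pos"]+s["tool_rot"][:,2]*.103
    d=np.array([-.2119,.9773]);print("slot y,x",(tip[:2]-[.4951,-.3642])@d,(tip[:2]-[.4951,-.3642])@[d[1],-d[0]],s["wrist_force"])
h=cv2.cvtColor(cv2.imread("pics/b.png"),cv2.COLOR_BGR2HSV);m=cv2.inRange(h,(0,150,60),(8,255,255));z=m*0;z[190:240,85:150]=m[190:240,85:150]
c=cv2.findNonZero(z).mean((0,1));P=onz("scene",*c,.06);print(c,P,"switch slot y",(P[:2]-[.4951,-.3642])@d)
E
```

```text
time_s: 12.45
eef_pos: [0.4923, -0.3517, 0.1538]
tool_rot: [[0.005, 1.0, -0.001], [1.0, -0.005, 0.001], [0.001, -0.001, -1.0]]
wrist_force: [-0.2, -0.0, -0.9]
width: 0.293
grasp_force: 68.7
slot y,x 0.012857064713775592 -0.00018975489429198713 [-0.0477 -0.0993 -1.2369]
slot y,x 0.012840855674592198 -0.0002040952093556557 [-0.9272 -0.0035 -1.4408]
slot y,x 0.012760317626047322 -0.0001667771282980123 [-0.3919 -0.058  -0.676 ]
slot y,x 0.012702970370884237 -0.00016698746533222626 [-0.1563 -0.1352 -0.9539]
slot y,x 0.012644122662274776 -0.00011582967687694297 [ 0.1891  0.0742 -0.9097]
[119.0714 211.4286] [ 0.491  -0.3447  0.06  ] switch slot y 0.019928439983470218
```

```bash

for i in 1 2; do python3 -m creep '[0.02,-0.004,0,0,0,0,0,0.02,-0.004,0,0,0,0,0,0,0,0,0,0,0,0,0,0,0,0,0,0,0]' | egrep 'eef|force'; done
```

```text
eef_pos: [0.4921, -0.3503, 0.154]
wrist_force: [-0.2, -2.8, -3.4]
grasp_force: 68.6
eef_pos: [0.492, -0.3493, 0.1541]
wrist_force: [0.4, -5.7, -4.7]
grasp_force: 68.8
```

The rising -5.7 N reaction says the switch is at its stop. Back off, lift, then plan the presses.

```bash

python3 -m creep '[-0.12,0.025,0,0,0,0,0,0,0,0,0,0,0,0,0,0,-0.4,0,0,0,0,0,0,-0.6,0,0,0,0,0,0,-0.7,0,0,0,0,0,0,-0.6,0,0,0,0,0,0,0,0,0,0,0,0,0,0,0,0,0,0]' | egrep 'time|eef|force'
cat >> h.py <<'E'
YAW={"red":21.4,"yellow":14.9,"blue":23.8}
PAD={"red":(.575,.113,.078),"yellow":(.571,-.023,.078),"blue":(.568,-.153,.078)}
def face(n):
    a=np.radians(YAW[n]);l=np.array([np.sin(a),-np.cos(a),0]);t=np.radians(35)
    N=np.sin(t)*l+np.cos(t)*np.array([0,0,1]);X=-np.cos(t)*l+np.sin(t)*np.array([0,0,1])
    return np.column_stack([X,np.cross(-N,X),-N]),N
def chk(n):
    s=sensors.sense();R,N=face(n);tip=s["eef_pos"]+s["tool_rot"][:,2]*.103;e=R.T@(tip-np.array(PAD[n]))
    print(n,"tip rel pad (tool axes mm)",e*1e3,"angle err",np.degrees(np.arccos(min(1,s["tool_rot"][:,2]@-N))),"F along n",s["wrist_force"]@N)
E
python3 - <<'E'
from h import *
h=0
b=snap("scene","b2.png");t=snap("top","t2.png")
d=np.array([-.2119,.9773])
for n,w in(("scene",(85,150,190,240)),("top",(385,425,205,230))):
    im=cv2.imread("pics/b2.png" if n=="scene" else "pics/t2.png");h=cv2.cvtColor(im,cv2.COLOR_BGR2HSV)
    m=cv2.inRange(h,(0,130,50),(8,255,255));z=m*0;z[w[2]:w[3],w[0]:w[1]]=m[w[2]:w[3],w[0]:w[1]];q=cv2.findNonZero(z)
    if q is None: print(n,"none");continue
    c=q.mean((0,1));P=onz(n,*c,.06);print(n,len(q),P,(P[:2]-[.4951,-.3642])@d)
st()
R,N=face("red");print(R)
plan(np.array(PAD["red"])+.06*N,R,12,.103)
E
```

```text
time_s: 14.7
eef_pos: [0.4927, -0.3536, 0.2687]
wrist_force: [-0.1, -0.1, -1.2]
grasp_force: 69.3
scene 18 [ 0.4901 -0.3445  0.06  ] 0.020325196948040497
top 16 [ 0.4918 -0.345   0.06  ] 0.01949343794386006
t 14.8 tcp [ 0.4921 -0.3533  0.2672] x [0.0049 1.     0.0021] z [-0.0025  0.0022 -1.    ] F [-0.8114  0.2632 -0.2948] w 0.2948388633883393 g 69.34825658798218 q [-0.6638  0.1159  1.7123  0.0001  1.3167 -0.6589]
[[-0.2989  0.9311 -0.2093]
 [ 0.7627  0.3649  0.534 ]
 [ 0.5736  0.     -0.8192]]
12 x [0.555 0.303 0.252] [ 0.063  0.334 -0.204] goal tcp [0.6091 0.026  0.2115]
```

```bash
python3 - <<'E'
from h import *
C=cal("wrist");im=snap("wrist","w6.png")[...,::-1];h=cv2.cvtColor(np.ascontiguousarray(im),cv2.COLOR_BGR2HSV);g=im.mean(2)
d=np.array([-.2119,.9773]);c0=np.array([.4951,-.3642])
o=[]
for y in np.arange(-6,36,1.5):
    p=c0+d*y/1e3;u,v=proj("wrist",[*p,.06],C).round().astype(int);o.append((float(y),h[v,u-2:u+3,0].tolist(),int(h[v,u,1]),int(g[v,u])))
for q in o: print(q)
m=cv2.inRange(h,(0,120,50),(8,255,255));z=m*0;z[80:230,200:310]=m[80:230,200:310];q=cv2.findNonZero(z).reshape(-1,2)
s=[(onz("wrist",*p,.06,C)[:2]-c0)@d for p in q];print(len(q),np.percentile(s,[2,50,98]))
E
```

```text
(-6.0, [150, 150, 20, 120, 168], 23, 31)
(-4.5, [45, 105, 90, 90, 135], 9, 27)
(-3.0, [105, 105, 120, 124, 150], 30, 38)
(-1.5, [75, 160, 90, 120, 96], 54, 30)
(0.0, [144, 0, 45, 120, 120], 14, 36)
(1.5, [50, 105, 120, 140, 60], 15, 33)
(3.0, [132, 70, 159, 150, 165], 74, 21)
(4.5, [40, 120, 107, 135, 102], 54, 29)
(6.0, [105, 133, 105, 133, 60], 14, 36)
(7.5, [60, 110, 81, 160, 135], 58, 28)
(9.0, [54, 135, 95, 105, 150], 48, 29)
(10.5, [140, 30, 60, 128, 60], 22, 33)
(12.0, [140, 6, 120, 114, 108], 21, 34)
(13.5, [130, 75, 126, 130, 15], 44, 26)
(15.0, [2, 7, 90, 103, 102], 19, 26)
(16.5, [0, 2, 2, 0, 0], 182, 67)
(18.0, [0, 0, 1, 1, 1], 189, 79)
(19.5, [0, 1, 1, 0, 1], 195, 74)
(21.0, [12, 11, 14, 23, 17], 35, 156)
(22.5, [2, 1, 4, 6, 8], 110, 113)
(24.0, [1, 1, 1, 1, 1], 189, 78)
(25.5, [0, 0, 1, 1, 0], 186, 82)
(27.0, [178, 1, 0, 0, 0], 152, 73)
(28.5, [93, 90, 150, 0, 0], 3, 88)
(30.0, [95, 95, 99, 93, 98], 24, 101)
(31.5, [78, 90, 85, 94, 94], 15, 100)
(33.0, [84, 96, 90, 90, 94], 12, 101)
(34.5, [105, 95, 84, 90, 94], 12, 101)
83 [0.0157 0.0213 0.0271]
```

The red stretches from 16 to 28 mm along the slot and meets grey beyond, so the switch is fully over. On to the red head.

```bash

python3 -m creep '[0.56,0.3,0.25,0.063,0.334,-0.204,0,0.56,0.3,0.25,0.063,0.334,-0.204,0,0.56,0.3,0.25,0.063,0.334,-0.204,0,0.56,0.3,0.25,0.063,0.334,-0.204,0,0.56,0.3,0.25,0.063,0.334,-0.204,0,0.56,0.3,0.25,0.063,0.334,-0.204,0]' >/dev/null
python3 -m creep '[0.56,0.3,0.25,0.063,0.334,-0.204,0,0.56,0.3,0.25,0.063,0.334,-0.204,0,0.56,0.3,0.25,0.063,0.334,-0.204,0,0.56,0.3,0.25,0.063,0.334,-0.204,0,0.56,0.3,0.25,0.063,0.334,-0.204,0,0.56,0.3,0.25,0.063,0.334,-0.204,0,0,0,0,0,0,0,0,0,0,0,0,0,0,0]' >/dev/null
python3 - <<'E'
from h import *
st();chk("red");R,N=face("red");plan(np.array(PAD["red"])+.015*N,R,4,.103)
E
```

```text
t 16.6 tcp [0.6076 0.0278 0.2141] x [-0.3008  0.7634  0.5716] z [-0.2088  0.532  -0.8206] F [-0.1836  0.5857 -0.9298] w 0.2932282519227206 g 69.33404445648193 q [-0.2627  0.3611  1.6283  0.4776  1.5478 -0.7464]
red tip rel pad (tool axes mm) [  3.1233  -0.778  -60.7605] angle err 0.1423675693585533 F along n -1.112861609613303
4 x [-0.017  0.004  0.229] [-0.     0.004  0.002] goal tcp [0.5997 0.05   0.1747]
```

```bash

python3 -m creep '[-0.017,0.004,0.23,0,0,0,0,-0.017,0.004,0.23,0,0,0,0,-0.017,0.004,0.23,0,0,0,0,-0.017,0.004,0.23,0,0,0,0,0,0,0,0,0,0,0,0,0,0,0,0,0,0]' >/dev/null
python3 - <<'E'
from h import *
chk("red");R,N=face("red");s=sensors.sense();tip=s["eef_pos"]+s["tool_rot"][:,2]*.103
out=[]
for n,k in(("wrist",50),("scene",25)):
    C=cal(n);im=np.ascontiguousarray(snap(n,n+"7.png")[...,::-1]);h=cv2.cvtColor(im,cv2.COLOR_BGR2HSV)
    u,v=proj(n,PAD["red"],C);t=proj(n,tip,C);print(n,"pad px",u,v,"tip px",t)
    b=cv2.inRange(h,(8,100,70),(24,255,255));u0,v0=int(u),int(v);r=22 if n=="wrist" else 9
    z=b*0;z[v0-r:v0+r,u0-r:u0+r]=b[v0-r:v0+r,u0-r:u0+r];q=cv2.findNonZero(z)
    if q is not None: print("  brass",len(q),q.mean((0,1)),cv2.boundingRect(q))
    c=cv2.resize(im[v0-k:v0+k,u0-k:u0+k],(400,400),interpolation=cv2.INTER_CUBIC)
    f=200/k
    for p,col in(((u,v),(0,255,0)),(t,(255,0,255))): cv2.drawMarker(c,(int((p[0]-u0+k)*f),int((p[1]-v0+k)*f)),col,0,14,1)
    out.append(c)
cv2.imwrite("pics/red7.png",np.hstack(out))
E
```

```text
red tip rel pad (tool axes mm) [ -0.4295   0.3738 -15.9046] angle err 0.18318115457835504 F along n -0.17912011646865628
wrist pad px 255.818048947703 184.4541701015898 tip px [256.2282 190.029 ]
  brass 375 [255.552  182.2027] (245, 172, 23, 22)
scene pad px 302.30069474954564 187.82968706933707 tip px [300.1044 187.0801]
  brass 72 [302.4306 187.5417] (293, 180, 15, 13)
```

View pics/red7.png

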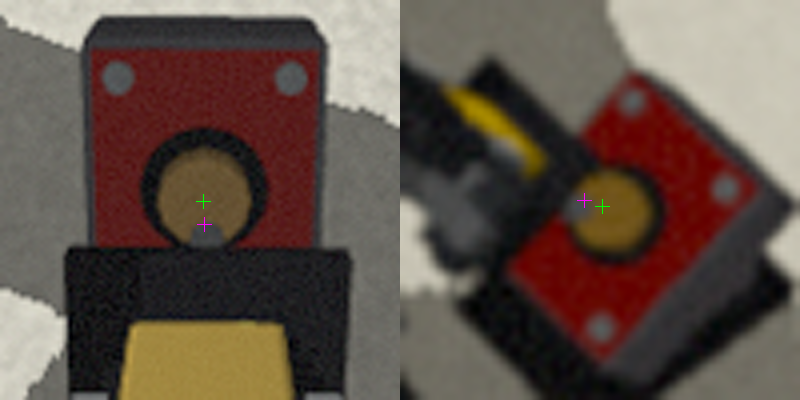

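Wrist crop: the disc centre is at (205,194), the marker 2 px below it, and the tip at (207,230), so the tip needs about 3 mm more along tool +x. The face looks square in the view, so the yaw is right. Now pressing.

```bash

cat >> h.py <<'E'
def press(n,k=8):
    F=[];Z=[]
    R,N=face(n)
    for i in range(k):
        optics.snapshot("top");s=sensors.sense();F.append(s["wrist_force"]@N);Z.append(R.T@(s["eef_pos"]+s["tool_rot"][:,2]*.103-np.array(PAD[n])))
    print(n,"t",s["time_s"],"F along n",np.mean(F),np.round(F,1),"tip rel",np.mean(Z,0)*1e3)
E
python3 -m creep '[0.06,0,0.08,0,0,0,0,0,0,0.08,0,0,0,0,0,0,0.08,0,0,0,0,0,0,0,0,0,0,0]' >/dev/null
python3 -c "
from h import *
press('red',5)"
python3 -m creep '[0,0,0.08,0,0,0,0,0,0,0.08,0,0,0,0,0,0,0,0,0,0,0,0,0,0,0,0,0,0]' >/dev/null
python3 -c "
from h import *
press('red',8)"
```

```text
red t 18.2 F along n -1.045408220143233 [-0.2 -1.  -1.2 -1.4 -1.4] tip rel [ 2.484   0.2048 -3.6846]
red t 19.1 F along n 1.9070306804274015 [1.9 1.4 1.4 1.9 2.5 2.7 1.1 2.4] tip rel [2.4091 0.5665 3.9763]
```

ΔF of about 3 N, i.e. roughly 5 mm in, held for over half a second. Retract and go to yellow.

```bash

python3 -m creep '[0,0,-0.15,0,0,0,0,0,0,-0.3,0,0,0,0,0,0,-0.4,0,0,0,0,0,0,-0.4,0,0,0,0,0,0,0,0,0,0,0]' >/dev/null
sed -i 's/^PAD=.*/PAD={"red":(.5743,.1148,.078),"yellow":(.570,-.0205,.078),"blue":(.566,-.1495,.078)}/' h.py
python3 - <<'E'
from h import *
chk("red");R,N=face("yellow");plan(np.array(PAD["yellow"])+.045*N,R,6,.103)
E
```

```text
red tip rel pad (tool axes mm) [  0.5883   1.7332 -62.5295] angle err 0.43109275167845357 F along n -1.055354875499077
6 x [-0.35  -0.196 -0.184] [-0.066  0.005  0.106] goal tcp [ 0.5918 -0.1025  0.1992]
```

```bash

python3 -m creep '[-0.35,-0.196,-0.184,-0.066,0.005,0.106,0,-0.35,-0.196,-0.184,-0.066,0.005,0.106,0,-0.35,-0.196,-0.184,-0.066,0.005,0.106,0,-0.35,-0.196,-0.184,-0.066,0.005,0.106,0,-0.35,-0.196,-0.184,-0.066,0.005,0.106,0,-0.35,-0.196,-0.184,-0.066,0.005,0.106,0,0,0,0,0,0,0,0,0,0,0,0,0,0,0]' >/dev/null
cat >> h.py <<'E'
def look(n,lo=(5,80,40),hi=(24,255,255)):
    C=cal("wrist");im=np.ascontiguousarray(snap("wrist",f"l_{n}.png")[...,::-1]);h=cv2.cvtColor(im,cv2.COLOR_BGR2HSV)
    R,N=face(n);P=np.array(PAD[n]);u,v=proj("wrist",P,C);b=cv2.inRange(h,lo,hi);z=b*0;r=20
    z[int(v)-r:int(v)+r,int(u)-r:int(u)+r]=255;z&=b
    k,l,s,c=cv2.connectedComponentsWithStats(z);i=1+s[1:,4].argmax()
    o,d=ray("wrist",*c[i],C);X=o+d*((P-o)@N)/(d@N);print("pad px",u,v,"blob",c[i],s[i],"-> offset tool axes mm",R.T@(X-P)*1e3)
    return h,u,v
E
python3 - <<'E'
from h import *
chk("yellow");h,u,v=look("yellow")
v,u=int(v),int(u)
print("row",[tuple(map(int,h[v,x])) for x in range(u-26,u+27,4)]);print("col",[tuple(map(int,h[y,u])) for y in range(v-26,v+14,4)])
plan(np.array(PAD["yellow"])-.0,face("yellow")[0],4,.103)
E
```

```text
yellow tip rel pad (tool axes mm) [  0.4066  -1.7579 -42.128 ] angle err 0.24594019456916205 F along n -1.4427048557219586
pad px 257.9953293122961 178.0060524558376 blob [256.2474 176.3866] [ 237  158   40   38 1257] -> offset tool axes mm [ 1.8646 -1.9373 -0.    ]
row [(100, 9, 82), (23, 156, 121), (23, 145, 123), (22, 151, 83), (19, 119, 58), (19, 125, 110), (19, 133, 109), (17, 126, 111), (18, 125, 110), (19, 133, 107), (142, 148, 19), (23, 147, 125), (23, 147, 125), (24, 100, 94)]
col [(22, 153, 125), (22, 144, 124), (22, 152, 126), (96, 91, 14), (20, 128, 68), (18, 125, 110), (19, 126, 109), (19, 131, 109), (19, 130, 104), (18, 132, 110)]
4 x [-0.003  0.007  0.21 ] [-0.007 -0.004 -0.002] goal tcp [ 0.5852 -0.0776  0.1624]
```

```bash

python3 -m creep '[0.01,0.01,0.19,0,0,0,0,0.01,0.01,0.19,0,0,0,0,0,0.01,0.19,0,0,0,0,0,0,0.19,0,0,0,0,0,0,0,0,0,0,0,0,0,0,0,0,0,0]' >/dev/null
python3 -c "
from h import *
press('yellow',5)"
python3 -m creep '[0,0,0.08,0,0,0,0,0,0,0.08,0,0,0,0,0,0,0,0,0,0,0,0,0,0,0,0,0,0]' >/dev/null
python3 -c "
from h import *
press('yellow',8)"
```

```text
yellow t 21.775 F along n -0.9296794938964806 [-1.  -0.9 -0.9 -1.1 -0.9] tip rel [ 1.2387 -0.3522 -4.4426]
yellow t 22.675 F along n 2.425602644983133 [2.9 2.5 2.2 2.6 2.3 2.4 1.8 2.8] tip rel [ 1.2639 -0.223   3.6736]
```

```bash

python3 -m creep '[0,0,-0.15,0,0,0,0,0,0,-0.3,0,0,0,0,0,0,-0.4,0,0,0,0,0,0,-0.4,0,0,0,0,0,0,0,0,0,0,0]' >/dev/null
python3 - <<'E'
from h import *
chk("yellow");R,N=face("blue");plan(np.array(PAD["blue"])+.045*N,R,6,.103)
E
```

```text
yellow tip rel pad (tool axes mm) [  0.6507   1.0686 -61.6481] angle err 0.07839449754615914 F along n -1.9191115294208967
6 x [-0.333 -0.108 -0.175] [ 0.098  0.001 -0.142] goal tcp [ 0.6003 -0.2272  0.1992]
```

```bash

python3 -m creep '[-0.333,-0.108,-0.175,0.098,0,-0.142,0,-0.333,-0.108,-0.175,0.098,0,-0.142,0,-0.333,-0.108,-0.175,0.098,0,-0.142,0,-0.333,-0.108,-0.175,0.098,0,-0.142,0,-0.333,-0.108,-0.175,0.098,0,-0.142,0,-0.333,-0.108,-0.175,0.098,0,-0.142,0,0,0,0,0,0,0,0,0,0,0,0,0,0,0]' >/dev/null
python3 - <<'E'
from h import *
chk("blue");h,u,v=look("blue")
# level direction of face edge in wrist view: blue mask rectangle
m=cv2.inRange(h,(100,110,30),(128,255,255));z=m*0;z[int(v)-50:int(v)+30,int(u)-45:int(u)+45]=255;z&=m
k,l,s,c=cv2.connectedComponentsWithStats(z);i=1+s[1:,4].argmax();print(s[i])
for y in range(s[i][1]+4,int(v),10):
    x=np.where(l[y]==i)[0];print(y,x.min(),x.max())
plan(np.array(PAD["blue"]),face("blue")[0],4,.103)
E
```

```text
blue tip rel pad (tool axes mm) [  0.6306  -0.8539 -41.3448] angle err 0.2398035415476548 F along n -1.0295763577905095
pad px 257.0521726545656 178.45184939109703 blob [257.2551 179.9082] [247 169  22  23 392] -> offset tool axes mm [-1.6811  0.228  -0.    ]
[ 231  146   53   50 1747]
150 231 283
160 232 282
170 232 282
4 x [-0.004  0.003  0.207] [-0.005 -0.005 -0.001] goal tcp [ 0.5898 -0.2036  0.1624]
```

```bash

python3 -m creep '[-0.005,0.004,0.19,0,0,0,0,-0.005,0.004,0.19,0,0,0,0,0,0.004,0.19,0,0,0,0,0,0,0.18,0,0,0,0,0,0,0,0,0,0,0,0,0,0,0,0,0,0]' >/dev/null
python3 -c "
from h import *
press('blue',5)"
python3 -m creep '[0,0,0.08,0,0,0,0,0,0,0.08,0,0,0,0,0,0,0,0,0,0,0,0,0,0,0,0,0,0]' >/dev/null
python3 -c "
from h import *
press('blue',8)"
```

```text
blue t 25.35 F along n -1.0851114384224911 [-1.8 -1.1 -0.6 -0.6 -1.3] tip rel [-0.0831 -0.3548 -4.4647]
blue t 26.25 F along n 2.0694654557543215 [2.4 2.1 2.  1.8 1.3 2.5 2.2 2.3] tip rel [-0.073  -0.3325  3.6728]
```

```bash

python3 -m creep '[0,0,-0.15,0,0,0,0,0,0,-0.3,0,0,0,0,0,0,-0.4,0,0,0,0,0,0,-0.4,0,0,0,0,0,0,0,0,0,0,0]' >/dev/null
python3 - <<'E'
from h import *
st();p=np.array([.55,-.15,.29]);plan(p,down(81.9),8);plan([.5266,.304,.275],down(81.9),10,P0=p,R0=down(81.9))
E
```

```text
t 26.875 tcp [ 0.6043 -0.2357  0.2119] x [-0.3303  0.7496  0.5735] z [-0.2327  0.5242 -0.8192] F [-0.309   1.0982 -1.0335] w 0.2936450907751033 g 69.36473608016968 q [-0.5787  0.5535  1.3582  0.3222  1.7517 -1.0212]
8 x [ 0.293 -0.109 -0.103] [-0.143 -0.495  0.449] goal tcp [ 0.55 -0.15  0.29]
10 x [ 0.892 -0.174  0.03 ] [0. 0. 0.] goal tcp [0.5266 0.304  0.275 ]
```

```bash

python3 -m creep '[0.293,-0.109,-0.103,-0.143,-0.495,0.449,0,0.293,-0.109,-0.103,-0.143,-0.495,0.449,0,0.293,-0.109,-0.103,-0.143,-0.495,0.449,0,0.293,-0.109,-0.103,-0.143,-0.495,0.449,0,0.293,-0.109,-0.103,-0.143,-0.495,0.449,0,0.293,-0.109,-0.103,-0.143,-0.495,0.449,0,0.293,-0.109,-0.103,-0.143,-0.495,0.449,0,0.293,-0.109,-0.103,-0.143,-0.495,0.449,0]'|grep eef
python3 -m creep '[0.89,-0.174,0.03,0,0,0,0,0.89,-0.174,0.03,0,0,0,0,0.89,-0.174,0.03,0,0,0,0,0.89,-0.174,0.03,0,0,0,0,0.89,-0.174,0.03,0,0,0,0,0.89,-0.174,0.03,0,0,0,0,0.89,-0.174,0.03,0,0,0,0,0.89,-0.174,0.03,0,0,0,0,0.89,-0.174,0.03,0,0,0,0,0.6,-0.1,0.03,0,0,0,0]' >/dev/null
python3 -m creep '[0,0,0,0,0,0,0,0,0,0,0,0,0,0]' >/dev/null
python3 - <<'E'
from h import *
P=[];Z=[]
for i in range(6): optics.snapshot("top");s=sensors.sense();P.append(s["eef_pos"])
print(np.array(P)[[0,-1]],np.mean(P,0),s["tool_rot"][:,2]);plan([.5266,.304,.20],down(81.9),3)
E
```

```text
eef_pos: [0.5481, -0.148, 0.2884]
[[0.5267 0.2881 0.2741]
 [0.5273 0.2882 0.2748]] [0.5271 0.288  0.2745] [-0.0019  0.002  -1.    ]
3 x [ 0.103 -0.019  0.499] [-0.005 -0.004 -0.001] goal tcp [0.5266 0.304  0.2   ]
```

```bash

python3 -m creep '[0.15,-0.02,0.3,-0.005,-0.004,0,0,0.16,-0.02,0.4,-0.005,-0.004,0,0,0,-0.02,0.55,-0.005,-0.004,0,0,0,0,0,0,0,0,0,0,0,0,0,0,0,0]' >/dev/null
python3 - <<'E'
from h import *
P=[]
for i in range(6): optics.snapshot("top");s=sensors.sense();P.append(s["eef_pos"]+s["tool_rot"][:,2]*.103)
print("tip",np.array(P)[[0,-1]],np.mean(P,0),s["tool_rot"][:,2],s["wrist_force"]);plan([.5266,.304,.1195],down(81.9),5)
# stand opening seen from wrist?
E
```

```text
tip [[0.5268 0.3053 0.1098]
 [0.5269 0.3052 0.1102]] [0.5271 0.3053 0.1103] [ 0.0015  0.0007 -1.    ] [ 0.1361  0.4222 -0.4941]
5 x [-0.005 -0.     0.375] [ 0.002 -0.001  0.001] goal tcp [0.5266 0.304  0.1195]
```

```bash

python3 -m creep '[0,0,0.35,0,0,0,0,0,0,0.35,0,0,0,0,0,0,0.35,0,0,0,0,0,0,0.35,0,0,0,0,0,0,0.3,0,0,0,0,0,0,0.08,0,0,0,0,0,0,0,0,0,0,0,0,0,0,0,0,0,0]' | egrep 'eef|force'
for i in 1 2; do python3 -m creep '[0,0,0.03,0,0,0,0,0,0,0,0,0,0,0,0,0,0,0,0,0,0]'| egrep 'eef|wrist_f'; done
```

```text
eef_pos: [0.5269, 0.3052, 0.1241]
wrist_force: [-0.0, -0.5, 0.5]
grasp_force: 69.3
eef_pos: [0.5263, 0.3049, 0.1218]
wrist_force: [-0.1, -0.2, -0.0]
eef_pos: [0.5262, 0.3048, 0.12]
wrist_force: [-0.9, -0.1, -0.3]
```

```bash

for i in 1 2 ; do python3 -m creep '[0,0,0.03,0,0,0,0,0,0,0,0,0,0,0,0,0,0,0,0,0,0]'| egrep 'eef|wrist_f'; done
```

```text
eef_pos: [0.5263, 0.3049, 0.1199]
wrist_force: [-2.6, -1.7, 5.1]
eef_pos: [0.5263, 0.3048, 0.1198]
wrist_force: [-6.0, -3.1, 12.2]
```

The collar is on the rim (contact at 0.120, as at the grasp). Ease off, open, withdraw upward.

```bash

python3 -m creep '[0,0,-0.035,0,0,0,0,0,0,0,0,0,0,0,0,0,0,0,0,0,0.5,0,0,0,0,0,0,0.8,0,0,0,0,0,0,0.8,0,0,0,0,0,0,0.8,0,0,0,0,0,0,0.8]' | egrep 'time|eef|force|width'
python3 -m creep '[0,0,-0.2,0,0,0,0.8,0,0,-0.4,0,0,0,0.8,0,0,-0.5,0,0,0,0.8,0,0,-0.6,0,0,0,0.8,0,0,-0.6,0,0,0,0.8,0,0,-0.5,0,0,0,0.8,-0.5,0,0,0,0,0,0.8,-0.9,0,0,0,0,0,0.8,-0.9,0,0,0,0,0,0.8,0,0,0,0,0,0,0.8]' | egrep 'time|eef|force|width'
python3 - <<'E'
from h import *
C=cal("wrist");im=np.ascontiguousarray(snap("wrist","w9.png")[...,::-1]);snap("scene","s9.png");snap("top","t9.png")
s0,s9=cv2.imread("pics/s0.png"),cv2.imread("pics/s9.png");t0,t9=cv2.imread("pics/t0.png"),cv2.imread("pics/t9.png")
def yb(i,n):
    h=cv2.cvtColor(i,cv2.COLOR_BGR2HSV);m=cv2.inRange(h,(20,150,70),(32,255,255));k,l,s,c=cv2.connectedComponentsWithStats(m)
    print(n,[(c[j].round(1).tolist(),s[j].tolist()) for j in range(1,k) if s[j][4]>40])
yb(s9,"scene");yb(t9,"top");print("handle top expected scene/top",proj("scene",[.5265,.304,.171]),proj("top",[.5265,.304,.171]))
h0,h9=cv2.cvtColor(s0,cv2.COLOR_BGR2HSV),cv2.cvtColor(s9,cv2.COLOR_BGR2HSV)
for n,lo,hi,w in(("cup",(5,150,60),(18,255,255),(265,115,300,165)),("screwd",(45,100,40),(80,255,255),(295,120,340,140)),("dice",(5,80,20),(18,255,170),(180,145,240,185)),("abacus",(100,150,60),(125,255,255),(235,230,350,325))):
    o=[]
    for h in(h0,h9):
        m=cv2.inRange(h,lo,hi)[w[1]:w[3],w[0]:w[2]];q=cv2.findNonZero(m);o.append(None if q is None else (len(q),q.mean((0,1))))
    print(n,o)
E
```

```text
time_s: 33.98
eef_pos: [0.5262, 0.3049, 0.1188]
wrist_force: [-0.1, -0.4, -0.1]
width: 0.805
grasp_force: 0.0
time_s: 35.22
eef_pos: [0.5089, 0.1873, 0.2585]
wrist_force: [-0.1, -0.3, 0.7]
width: 0.797
grasp_force: 0.0
scene [([366.2, 142.3], [358, 129, 18, 27, 289]), ([405.8, 169.6], [400, 162, 13, 17, 113]), ([379.3, 184.1], [373, 175, 14, 18, 117]), ([253.1, 201.4], [239, 184, 31, 36, 538]), ([302.8, 188.1], [299, 184, 9, 9, 65]), ([200.5, 213.4], [196, 209, 10, 10, 70]), ([309.4, 260.8], [298, 255, 24, 13, 157]), ([263.6, 275.1], [252, 269, 24, 13, 144])]
top [([100.7, 175.3], [97, 172, 9, 8, 45]), ([265.3, 189.9], [253, 178, 26, 25, 330])]
handle top expected scene/top [370.1642 132.3411] [126.6897 207.5854]
cup [(623, array([17.3258, 22.9278])), (647, array([17.2689, 23.0572]))]
screwd [(223, array([21.8296, 10.0987])), (222, array([21.8694, 10.1892]))]
dice [(284, array([30.5704, 22.8239])), (282, array([30.1312, 22.805 ]))]
abacus [(1860, array([56.5968, 49.9435])), (1877, array([57.097 , 49.7975]))]
```

```bash
python3 -c "
from workcell import job
print(job.close_job())"
```

```text
the job is handed in; nothing more can be done
None
```

The job is done and handed in at about 35 s: the switch is fully over, red, yellow and blue were each pressed about 5 mm (judged from the spring force), the probe is back upright in its stand, and the cup, dice, screwdriver and abacus match the first camera picture.

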